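# Hold the hair pick in the comb steriliser

## Task

The white comb steriliser has a shutter under its narrow slot that opens only when the dial on its lid points to zero: turn the dial until its pointer is on the long zero mark. Then lift the black hair pick out of its stand, lower its teeth straight down through the slot until at least three quarters of their length is inside but the thick handle is still clear of the lid, and finish holding it there, still and upright, hanging from the gripper alone. Leave the dial on zero and do not disturb the other toiletries.

Things in the scene. Friction and masses are not known exactly. Their poses are not given: they have to be found in the camera images.
- steriliser: white plastic box fixed to the counter, 130 (x) x 200 (y) x 120 (z) mm, black band along its two long sides. Origin: centre of its underside, z up. Seen along its own y, the dial sits on the +y half of the lid (55 mm from the middle) and the slot on the -y half (45 mm from the middle). Empty chamber inside, floor 112 mm below the lid's top.
- slot (a point): centre of the slot's mouth, in the top face of the lid (lid 6 mm thick, square-edged mouth: no lead-in). The slot is 52 mm long (along this frame's x) and 10 mm wide (along y): 2 mm more than the pick's head each way. Z up. A steel two-leaf shutter lies just below the lid and slides along y with the dial, 10 mm per radian; its gap is 16 mm wide, centred under the slot at dial zero.
- dial_grip (a point): point on the dial's axis at mid height of its grip bar, 18 mm above the lid; turns with the dial: x points along the bar to the pointer, z up. The dial is a flat steel disc (radius 27, 7 mm high) with an upright black bar grip across it 40 mm long, 12 mm thick (along y), top 28 mm above the lid, white line on its pointer half.
- dial (a joint): dial angle in rad, counter-clockwise from above positive, 0 = pointer on the zero mark (the long wide black bar on the lid, in the steriliser's +x direction; short ticks stand every 0.5 rad). Starts about 0.6 to 1.3 rad off on the positive side, stops at +-1.9. Light friction (about 0.05 N m), stays where it is left.
- pick: black plastic hair pick, 170 mm long, about 45 g, standing handle up, loose, in its stand. Origin: middle of the row of tooth tips (lowest point); z runs up to the handle's end, x across the width, y through the thickness. Head 50 (x) x 8 (y) mm: six teeth from z = 0 to 82 mm, spine up to 95 mm. Handle 26 (x) x 14 (y) mm from z = 95 to 170 mm; too thick for the slot.
- pick_stand: white ceramic block fixed to the counter, 90 (x) x 55 (y) x 70 (z) mm, with a slot 53 x 11 mm, 55 mm deep in its top, long side along x, in which the pick stands with its tips 15 mm above the counter. Origin: centre of its underside.
- soap_dish: bystander: white ceramic dish with soap, 115 x 80 x 29 mm, origin under its centre
- ear_cleaner: bystander: thin stainless steel ear cleaner, 115 mm long, 5 mm high, lying along its x, origin about its middle
- pill_box: bystander: small white plastic pill box with a sprung flip lid, fixed, 50 x 65 x 28 mm, origin under its centre
- cream_jar: bystander: round white jar, 60 mm diameter, 50 mm high, origin under its centre
- hairbrush: bystander: wooden brush, 200 mm long, lying along its x

How it is judged:
By the outcome, as a careful person would: the job done as asked, in the order asked, and still so for the second after the job is handed in, while the arm keeps its last pose, push and grip.
It also fails if it takes over 61 s, if anything falls off the work surface, if the arm or the gripper's body presses on something with over 40 N, if the wrist force passes 120 N, or if a joint passes its speed limit or range.

## Robot

A 6-joint arm with a two-finger parallel gripper is mounted at the origin on the work surface. World frame = base frame: x ahead of the robot, y to its left, z up, the work surface at z = 0. Lengths are in m, angles in degrees, forces in N, time in s.
With the tool pointing down it reaches from about 0.3 to 0.75 m from the base axis. Payload 8.5 kg.
Tool frame: the origin (TCP) lies on the centre line of the jaws, within the pads' length; the fingertips stand 11 mm ahead of it and the grasp point (between the pads) lies 8 mm behind it; z points along the fingers, y is the line along which they close (so a half turn about z gives the same grasp; the last joint's range is limited). The gripper opens to 85 mm and grips with 20 to 120 N. Pads are 22 mm wide; open, the fingers measure 114 mm over their backs; the gripper's body (76 mm by 85 mm) begins 54 mm behind the grasp point. The pads swing forward as they close: fully open they stand 13 mm farther back than shut.
Start: joints at [64.326, 21.807, 74.336, -0, 83.858, -12.336], TCP at [0.127, 0.535, 0.242] pointing down, gripper open.
Joint ranges: [-178.18, 178.18], [-50.72, 133.34], [12.68, 142.11], [-81.47, 261.47], [9.98, 163.14], [-165.26, 165.26]. Speed limits (degrees/s): [136.94, 136.94, 180, 180, 180, 180].

## Interface

Orientations are given as a 3x3 rotation matrix whose columns are the frame's x, y, z axes.
In Python, from rig import env, optics, readout, job gives the robot as it stands (env), with the cameras (optics), the readings (readout) and the job (job).
- The arm moves only by the tool nudge_tcp, called after "Emit:" by a JSON object that holds its "method" and its "body", one argument or row to a line. Schema: {"type":"object","properties":{"deltas":{"type":"array","items":{"type":"object","properties":{"dx":{"type":"number"},"dy":{"type":"number"},"dz":{"type":"number"},"turn":{"type":"number"},"aperture":{"type":"number"}},"additionalProperties":false,"required":["aperture"]},"minItems":1,"maxItems":10},"grip_n":{"type":"number"},"only":{"type":"string"},"quiet":{"type":"boolean"},"lines":{"type":"string"}},"required":["deltas"],"additionalProperties":false}. deltas is a list of rows, 1 to 10 of them, each an object with the fields dx, dy, dz (the shift in units of 5 mm), turn (a turn about the tool's z in degrees), aperture (the finger opening in m); a field left out counts as zero (the opening has to be given); each row shifts and turns the commanded pose from where the row before left it, along the tool's axes as they then stand; what a row does not reach is not made up. A row lasts 1/10 s, in which the tool goes at most 0.05 m and 8.59 degrees, less where a joint would pass 70% of its speed; a pose out of reach is approached as far as the arm can. The fingers move at their own pace and stop on an object; grip_n is the grip in N (left out, the last holds). Time passes only in rows, so rows that do not move let the fingers close. The tool returns the time, the measured TCP pose, the force, the opening and the grip force at its end. only (a regular expression) keeps the lines of the reply that match it, lines (a string "A,B") keeps lines A to B, and quiet returns only ok. Input that does not fit is refused with a message, and nothing moves.
- readout.observe(): the state, without advancing time (a new reading comes with each control period).
- optics.get_image(name): name is "scene" or "top" or "wrist"; returns a dict with "pixels" (384x512x3 uint8, red, green, blue), "K" (3x3 intrinsics, pixels), "extrinsics" (4x4, takes a point from world to camera coordinates). Camera axes: x right, y down, z forward; pixel columns grow to the right and rows downward; lengths in m; the calibration is good to about 2 mm. A picture is of the moment at which its call begins. There is no depth.
- job.close_job(): hands the job in; it is judged then, once.
The state is a dict: "time_s": time; "q": joint angles; "qvel": joint speeds; "joint_efforts": joint torques, N m; "position": TCP position; "tool_rot": TCP orientation; "ft_force": force on the tool from outside, world axes, zero at the start; "wrist_torque": the same for the moment, N m; "grip_width": finger opening in m; "gripper_force": force on a finger pad.
Only numpy, scipy, OpenCV 4.12 (cv2) and the standard library are available. Lean on these libraries where they do the work, as an engineer would, in place of code of your own. Each camera call takes 0.05 s, during which the arm holds its last target. There are 200 camera calls.

## Working session

There is one attempt and no reset: what is moved stays moved. The work goes in short steps, Python scripts to look and compute and a tool call to move; the robot and the scene stay as the last step left them, time stands still between calls to the robot, and variables do not carry over. Pictures are saved under pics/ and viewed, at most 10 in all, crops included, and the job is handed in when it is done.

```bash
ls; mkdir -p pics; python3 - <<'E'
from rig import env, optics, readout, job
import cv2,numpy as np
o=readout.observe()
print(o['time_s'],o['position'],o['tool_rot'],o['grip_width'])
for n in ["top","scene"]:
    im=optics.get_image(n); print(n,im['K'],im['extrinsics'])
    cv2.imwrite(f'pics/{n}0.png',cv2.cvtColor(im['pixels'],cv2.COLOR_RGB2BGR))
E
```

```text
pics
rig.py
0.0 [0.12676895 0.53491661 0.241702  ] [[-9.73023151e-01  2.30706603e-01 -6.40551086e-04]
 [ 2.30707269e-01  9.73022318e-01 -1.31306037e-03]
 [ 3.20338807e-04 -1.42541793e-03 -9.99998933e-01]] 0.08535313691262514
top [[385.45903192   0.         251.13193098]
 [  0.         385.45903192 188.51222773]
 [  0.           0.           1.        ]] [[ 0.01092325 -0.99982162  0.01540806 -0.11431611]
 [-0.9925162  -0.01271507 -0.12144926  0.59907619]
 [ 0.12162351 -0.01396612 -0.99247804  1.03961862]
 [ 0.          0.          0.          1.        ]]
scene [[417.38586568   0.         250.47552412]
 [  0.         417.38586568 187.68822012]
 [  0.           0.           1.        ]] [[-0.71156741  0.70259576 -0.00556948  0.47526237]
 [ 0.50443951  0.50533092 -0.70012959 -0.18346707]
 [-0.48909365 -0.50099886 -0.71399408  1.37452129]
 [ 0.          0.          0.          1.        ]]
```

View pics/top0.png

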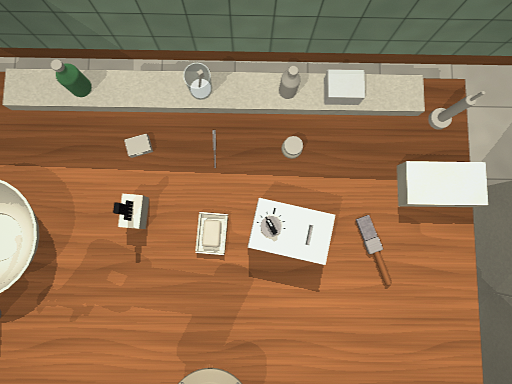

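View pics/scene0.png

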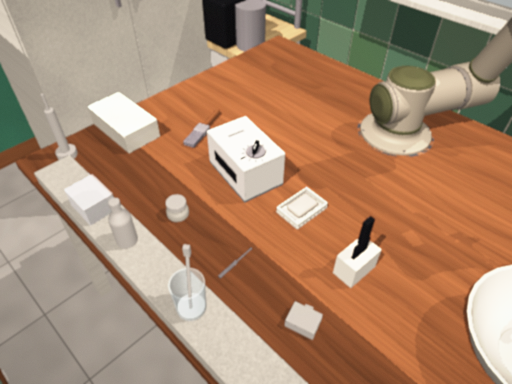

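Top: the steriliser's lid has corners near (260,199), (335,213), (325,264) and (249,248). Its dial is at (271,227), the zero bar at (275,211) and the slot at (309,235). The pick and stand are at about (133,211). Scene: the dial is at (257,150), the pick's handle end at (369,220) and the stand at (357,262).

```bash
cat > h.py <<'E'
import numpy as np, cv2
from rig import env, optics, readout, job
def shot(n,fn=None):
    im=optics.get_image(n)
    if fn: cv2.imwrite('pics/'+fn,cv2.cvtColor(im['pixels'],cv2.COLOR_RGB2BGR)); np.savez('pics/'+fn+'.npz',K=im['K'],E=im['extrinsics'])
    return im['pixels'],im['K'],im['extrinsics']
def load(fn):
    d=np.load('pics/'+fn+'.npz'); return cv2.cvtColor(cv2.imread('pics/'+fn),cv2.COLOR_BGR2RGB),d['K'],d['E']
def ray(K,E,uv):
    d=E[:3,:3].T@np.linalg.solve(K,[uv[0],uv[1],1.]); return -E[:3,:3].T@E[:3,3], d/np.linalg.norm(d)
def onz(K,E,uv,z):
    c,d=ray(K,E,uv); return c+d*(z-c[2])/d[2]
def tri(rays):
    A=sum(np.eye(3)-np.outer(d,d) for c,d in rays); b=sum((np.eye(3)-np.outer(d,d))@c for c,d in rays)
    p=np.linalg.solve(A,b); return p,[float(np.linalg.norm(np.cross(p-c,d))) for c,d in rays]
def proj(K,E,p):
    q=K@(E[:3,:3]@np.asarray(p)+E[:3,3]); return q[:2]/q[2]
def delta(p):
    o=readout.observe(); return o['tool_rot'].T@(np.asarray(p)-o['position'])
def yaw(): 
    R=readout.observe()['tool_rot']; return np.degrees(np.arctan2(R[1,1],R[0,1]))
E
python3 - <<'E'
from h import *
def save(n): 
    p,K,E=shot(n,n+'1.png'); return K,E
T=save('top'); S=save('scene'); W=shot('wrist')
print('wrist E',W[1],W[2])
for u in [(260,199),(335,213),(325,264),(249,248),(271,227),(275,211),(309,235)]: print(u,onz(*T,u,.12).round(3))
print(onz(*T,(133,211),.07).round(3))
print('dial tri',tri([ray(*T,(271,227)),ray(*S,(257,150))]))
c=readout.observe(); R=c['tool_rot']; E=W[2]; cam=-E[:3,:3].T@E[:3,3]
print('cam in tool',R.T@(cam-c['position']), R.T@E[:3,:3].T)
# pick black mask in both views
for n,box in(('top',(90,180,160,240)),('scene',(340,200,390,290))):
    im,K,E=load(n+'1.png'); x0,y0,x1,y1=box
    m=(im.max(2)<60).astype('uint8')[y0:y1,x0:x1]; k,l,s,ce=cv2.connectedComponentsWithStats(m)
    for i in range(1,k):
        if s[i,4]>15: print(n,s[i]+[x0,y0,0,0,0],ce[i]+[x0,y0])
    cv2.imwrite(f'pics/c{n}.png',cv2.resize(cv2.cvtColor(im[y0:y1,x0:x1],cv2.COLOR_RGB2BGR),None,fx=5,fy=5,interpolation=0))
a=cv2.imread('pics/ctop.png');b=cv2.imread('pics/cscene.png')
im=cv2.imread('pics/top1.png')[190:270,240:345]; c=cv2.resize(im,None,fx=4,fy=4,interpolation=0)
H=np.zeros((600,800,3),'uint8'); H[:300,:350]=a; H[:450,350:600]=b; H[300:600,:350]=c[:300,:350]; cv2.imwrite('pics/m.png',H)
E
```

```text
wrist E [[296.52353831   0.         256.00478206]
 [  0.         296.52353831 195.62089658]
 [  0.           0.           1.        ]] [[ 2.30623363e-01  9.73043090e-01 -9.84211967e-05 -5.49627915e-01]
 [ 9.39766358e-01 -2.22710134e-01  2.59305588e-01 -3.24732111e-02]
 [ 2.52293591e-01 -5.98944196e-02 -9.65795321e-01  3.77199950e-01]
 [ 0.00000000e+00  0.00000000e+00  0.00000000e+00  1.00000000e+00]]
(260, 199) [ 0.563 -0.129  0.12 ]
(335, 213) [ 0.53  -0.322  0.12 ]
(325, 264) [ 0.401 -0.295  0.12 ]
(249, 248) [ 0.439 -0.102  0.12 ]
(271, 227) [ 0.492 -0.158  0.12 ]
(275, 211) [ 0.533 -0.168  0.12 ]
(309, 235) [ 0.473 -0.255  0.12 ]
[0.532 0.209 0.07 ]
dial tri (array([ 0.49075169, -0.15608072,  0.12410141]), [0.0018726496513694379, 0.001872649651369531])
cam in tool [ 0.06646701 -0.00030133 -0.13063037] [[ 6.53060234e-05 -9.65756381e-01 -2.59450589e-01]
 [ 9.99999821e-01 -9.10294285e-05  5.90548912e-04]
 [-5.93944019e-04 -2.59450581e-01  9.65756203e-01]]
top [113 201  20  20 237] [123.41772152 209.26160338]
scene [352 217  22  41 350] [363.68571429 236.54857143]
```

View pics/m.png

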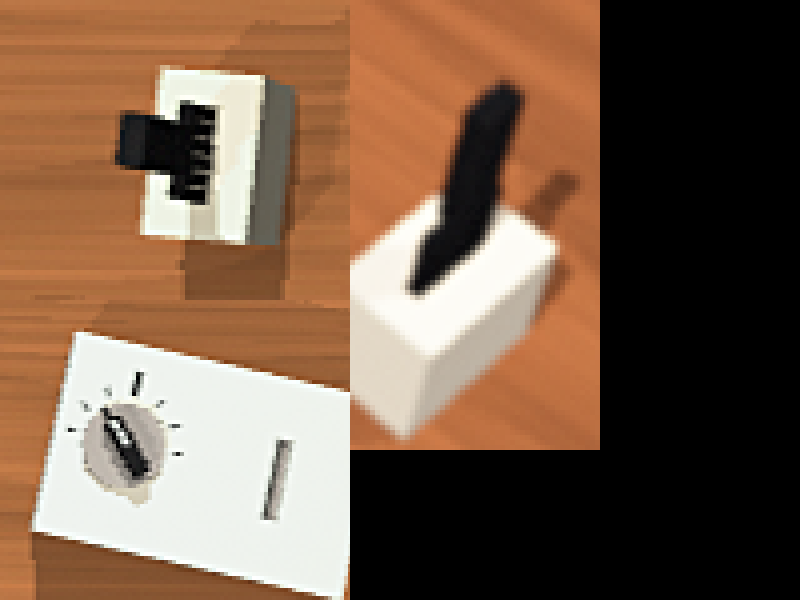

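Dial starts roughly +0.85 rad and stands near (0.491, -0.156). The slot is near (0.473, -0.255) and the steriliser is turned about -12°. The stand is near (0.53, 0.21), turned about -7°. I'll take the wrist camera above the lid.

Units first: shifts go in units of 5 mm. So -0.0379 m is -7.58, -0.0305 m is -6.1.

Emit:
{"method": "nudge_tcp", "body": {
  "deltas": [
    {"dx":-6.1, "dy":-7.58, "aperture":0.085},
    {"dx":-6.1, "dy":-7.58, "aperture":0.085},
    {"dx":-6.1, "dy":-7.58, "aperture":0.085},
    {"dx":-6.1, "dy":-7.58, "aperture":0.085},
    {"dx":-6.1, "dy":-7.58, "aperture":0.085},
    {"dx":-6.1, "dy":-7.58, "aperture":0.085},
    {"dx":-6.1, "dy":-7.58, "aperture":0.085},
    {"dx":-6.1, "dy":-7.58, "aperture":0.085},
    {"dx":-6.1, "dy":-7.58, "aperture":0.085}
  ]
}}

```text
time_s: 1.15
position: [0.3156, 0.1381, 0.2426]
tool_rot: [[-0.973, 0.231, 0.001], [0.231, 0.973, 0.0], [-0.001, 0.0, -1.0]]
ft_force: [1.2, 1.1, 0.2]
grip_width: 0.0847
gripper_force: 0.0
```

Emit:
{"method": "nudge_tcp", "body": {
  "deltas": [
    {"dx":-6.1, "dy":-7.58, "aperture":0.085},
    {"dx":-6.1, "dy":-7.58, "aperture":0.085},
    {"dx":-6.1, "dy":-7.58, "aperture":0.085},
    {"dx":-6.1, "dy":-7.58, "aperture":0.085},
    {"dx":-6.1, "dy":-7.58, "aperture":0.085},
    {"dx":-6.1, "dy":-7.58, "aperture":0.085},
    {"dx":-6.1, "dy":-7.58, "aperture":0.085},
    {"dx":-6.1, "dy":-7.58, "aperture":0.085},
    {"aperture":0.085},
    {"aperture":0.085}
  ]
}}

```text
time_s: 2.15
position: [0.4827, -0.212, 0.2416]
tool_rot: [[-0.973, 0.232, -0.001], [0.232, 0.973, 0.001], [0.001, 0.001, -1.0]]
ft_force: [-0.7, 0.1, 0.3]
grip_width: 0.0848
gripper_force: 0.0
```

```bash
python3 - <<'E'
from h import *
shot('wrist','w1.png'); print(yaw(),readout.observe()['q'])
E
```

```text
76.65169241130596 [-3.65221771e+01  1.94914749e+01  7.80076210e+01  7.57599864e-03
  8.25603108e+01 -1.13174868e+02]
```

View pics/w1.png

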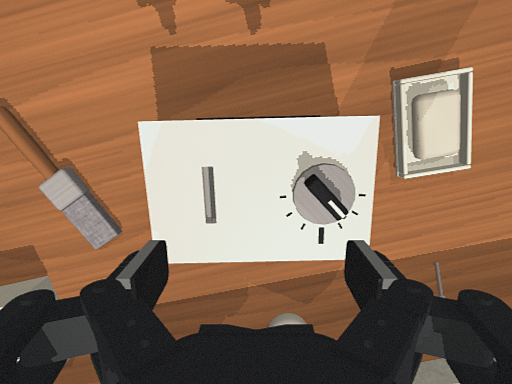

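Wrist view: the lid spans (138,121)–(379,260). The slot runs (208,167)–(210,222), the dial's disc is centred at (323,193), the zero bar is at (321,236), and the pointer points to (345,218). I'll measure these with masks and take a second view from a shifted place.

Emit:
{"method": "nudge_tcp", "body": {
  "deltas": [
    {"dx":4, "dy":6, "aperture":0.085},
    {"dx":4, "dy":6, "aperture":0.085},
    {"aperture":0.085},
    {"aperture":0.085}
  ],
  "lines": "1,2"
}}

```text
time_s: 2.6
position: [0.4574, -0.1425, 0.243]
```

```bash
cat > meas.py <<'E'
from h import *
def lid(im,K,E):
    hsv=cv2.cvtColor(im,cv2.COLOR_RGB2HSV); m=((hsv[...,1]<40)&(hsv[...,2]>200)).astype('uint8')
    k,l,s,c=cv2.connectedComponentsWithStats(m); i=1+np.argmax(s[1:,4]); 
    cn=max(cv2.findContours((l==i).astype('uint8'),0,2)[0],key=cv2.contourArea); hull=cv2.convexHull(cn)
    quad=cv2.approxPolyDP(hull,8,True)[:,0].astype(float)
    full=np.zeros(m.shape,'uint8'); cv2.fillPoly(full,[hull],1); full=cv2.erode(full,np.ones((5,5)))
    dark=((im.max(2)<185)&(full>0)).astype('uint8')
    k,l,s,c=cv2.connectedComponentsWithStats(dark); out=[]
    for j in range(1,k):
        if s[j,4]>40:
            pts=np.argwhere(l==j)[:,::-1].astype(np.float32); out.append((s[j,4],c[j],cv2.minAreaRect(pts),pts))
    return quad,out
if __name__=='__main__':
    import sys
    P=load('w1.png'); Q=shot('wrist','w2.png') if len(sys.argv)<2 else load('w2.png')
    res=[]
    for im,K,E in (P,(load('w2.png'))):
        q,o=lid(im,K,E); print('quad',q.tolist())
        for u in q: print('  ',onz(K,E,u,.12).round(4))
        for a,c,r,p in o: print(a,c.round(1),[np.round(x,1) for x in r],onz(K,E,r[0],.12).round(4))
E
python3 meas.py
```

```text
quad [[379.0, 116.0], [369.0, 244.0], [343.0, 259.0], [168.0, 262.0], [152.0, 239.0], [138.0, 122.0]]
   [ 0.4413 -0.0981  0.12  ]
   [ 0.5529 -0.1216  0.12  ]
   [ 0.5623 -0.1474  0.12  ]
   [ 0.5273 -0.3074  0.12  ]
   [ 0.5017 -0.3145  0.12  ]
   [ 0.3999 -0.2924  0.12  ]
3402 [321.6 188.8] [array([322.8, 189.8]), array([64.9, 67.7]), np.float64(13.4)] [ 0.4923 -0.1541  0.12  ]
626 [208.8 194.5] [array([208.8, 194.7]), array([57. , 11.2]), np.float64(86.4)] [ 0.4733 -0.2525  0.12  ]
93 [320.7 235.4] [array([320.5, 235. ]), array([16.,  5.]), np.float64(90.0)] [ 0.5337 -0.1636  0.12  ]
87 [162.6 245.3] [array([164.2, 246.1]), array([19.4,  7.1]), np.float64(55.0)] [ 0.511  -0.3058  0.12  ]
187 [353.5 245.1] [array([352.7, 244. ]), array([11.7, 24.2]), np.float64(60.3)] [ 0.5494 -0.1363  0.12  ]
quad [[302.0, 164.0], [300.0, 295.0], [159.0, 297.0], [93.0, 280.0], [73.0, 169.0]]
   [ 0.4407 -0.0981  0.12  ]
   [ 0.5665 -0.1243  0.12  ]
   [ 0.5373 -0.2587  0.12  ]
   [ 0.505  -0.3145  0.12  ]
   [ 0.3997 -0.2917  0.12  ]
2943 [250.5 231.6] [array([251.9, 232.3]), array([60.9, 63.7]), np.float64(11.9)] [ 0.4922 -0.1547  0.12  ]
2582 [143.4 262.9] [array([146.1, 256.6]), array([59.7, 82.8]), np.float64(27.2)] [ 0.4933 -0.257   0.12  ]
79 [253.  273.4] [array([253. , 273.5]), array([15.,  4.]), np.float64(90.0)] [ 0.5334 -0.1635  0.12  ]
```

```bash
python3 - <<'E'
from h import *
ends=[];cor=[]
for fn,(cx,cy) in (('w1.png',(322,190)),('w2.png',(252,232))):
    im,K,E=load(fn); w=im[cy-30:cy+34,cx-32:cx+32].astype(int)
    dk=(w.max(2)<75).astype('uint8'); 
    k,l,s,c=cv2.connectedComponentsWithStats(dk); i=1+np.argmax(s[1:,4]); d=(l==i).astype('uint8')
    h=cv2.convexHull(np.argwhere(d)[:,::-1].astype(np.int32)); f=np.zeros_like(d); cv2.fillPoly(f,[h],1)
    wm=((w.min(2)>200)).astype('uint8'); k,l,s,c=cv2.connectedComponentsWithStats(wm)
    j=max(range(1,k),key=lambda j:(f[l==j]>0).sum()); pts=np.argwhere(l==j)[:,::-1]+[cx-32,cy-30]
    r=cv2.minAreaRect(pts.astype(np.float32)); print(fn,'white',s[j],r,'dark rect',cv2.minAreaRect(np.argwhere(d)[:,::-1].astype(np.float32)+np.float32([cx-32,cy-30])))
    b=cv2.boxPoints(r); b=b[np.argsort(b[:,1])]; a,z=b[:2].mean(0),b[2:].mean(0); ends.append((ray(K,E,a),ray(K,E,z)))
    A,Z=onz(K,E,a,.148),onz(K,E,z,.148); print(A.round(4),Z.round(4),np.degrees(np.arctan2(*(Z-A)[1::-1])))
print('inner/outer end tri',[tri([ends[0][i],ends[1][i]]) for i in(0,1)])
_,K,E=load('w1.png');_,K2,E2=load('w2.png')
for a,b in (((379,116),(302,164)),((138,122),(73,169)),((320.6,235.2),(253,273.4))): print(tri([ray(K,E,a),ray(K2,E2,b)]))
E
```

```text
w1.png white [39 41 16 17 67] ((336.4339599609375, 209.0188751220703), (20.5174560546875, 3.0714757442474365), 47.48955154418945) dark rect ((325.4054870605469, 196.5520477294922), (52.237709045410156, 15.02226734161377), 47.121097564697266)
[ 0.4946 -0.1553  0.148 ] [ 0.5096 -0.1467  0.148 ] 29.968174144441843
w2.png white [  0   0  64  64 986] ((251.5, 233.5), (63.0, 63.0), 90.0) dark rect ((251.50001525878906, 242.5000457763672), (52.32590103149414, 18.384777069091797), 45.0)
[ 0.456 -0.146  0.148] [ 0.5098 -0.1589  0.148 ] -13.433336337620274
inner/outer end tri [(array([ 0.47745941, -0.15102246,  0.14059477]), [0.019015984519765137, 0.019015984519765276]), (array([ 0.49527367, -0.15421992,  0.1791009 ]), [0.0015541470507661299, 0.0015541470507660618])]
(array([ 0.44116116, -0.09787226,  0.11907193]), [0.00028346197515148846, 0.0002834619751514994])
(array([ 0.39977901, -0.29339087,  0.11746504]), [2.8510978556120063e-05, 2.8510978556134022e-05])
(array([ 0.53404303, -0.16348761,  0.11912422]), [0.0002757919075439738, 0.0002757919075439125])
```

Lid corners and zero bar triangulate at z≈0.119, so the height agrees. The pointer line has yaw 30° and starts on the axis at (0.495, -0.155), so the dial is about +0.73 rad. I'll go over it, align, descend and grip the bar, keeping the fingertips just above the disc.

Scaled: 0.03 m is 6, 0.02 m is 4.

Emit:
{"method": "nudge_tcp", "body": {
  "deltas": [
    {"dx":-8, "dy":-0.8, "aperture":0.05},
    {"turn":-7.25, "aperture":0.05},
    {"turn":-7.25, "aperture":0.05},
    {"turn":-7.25, "aperture":0.05},
    {"turn":-7.25, "aperture":0.05},
    {"turn":-7.25, "aperture":0.05},
    {"turn":-7.25, "aperture":0.05},
    {"dz":6, "aperture":0.05},
    {"dz":4, "aperture":0.05},
    {"aperture":0.05}
  ]
}}

```text
time_s: 3.65
position: [0.4949, -0.1569, 0.19]
tool_rot: [[-0.865, -0.502, -0.004], [-0.502, 0.865, 0.002], [0.003, 0.004, -1.0]]
ft_force: [0.1, 0.3, 0.2]
grip_width: 0.0498
gripper_force: 0.0
```

```bash
python3 - <<'E'
from h import *
print(yaw()+90,delta([.4953,-.1555,.142]),readout.observe()['q'])
E
```

```text
210.1259815571072 [-0.00120278  0.00081007  0.04802793] [-3.06721116e+01  2.14773347e+01  8.40928449e+01 -5.28614223e-03
  7.47171471e+01 -1.50797000e+02]
```

Scaled: 0.02 m is 4, 0.018 m is 3.6.

Emit:
{"method": "nudge_tcp", "body": {
  "deltas": [
    {"dx":-0.2, "dy":0.2, "dz":4, "aperture":0.05},
    {"dz":3.6, "aperture":0.05},
    {"dz":1.8, "aperture":0.05},
    {"aperture":0.05},
    {"aperture":0.005},
    {"aperture":0.005},
    {"aperture":0.005},
    {"aperture":0.005},
    {"aperture":0.005},
    {"aperture":0.005}
  ],
  "grip_n": 25
}}

```text
time_s: 4.65
position: [0.496, -0.1551, 0.1463]
tool_rot: [[-0.865, -0.503, 0.001], [-0.503, 0.865, 0.0], [-0.001, -0.0, -1.0]]
ft_force: [-2.3, 2.6, 6.3]
grip_width: 0.0115
gripper_force: 28.4
```

```bash
python3 - <<'E'
from h import *
print(yaw()+90,delta([.4953,-.1555,.142]),readout.observe()['wrist_torque'])
E
```

```text
210.1688184827177 [8.02839313e-04 5.71321602e-05 4.30175627e-03] [0.55006932 0.38446169 0.0047424 ]
```

Gripped at 11.5 mm width, matching the 12 mm bar. There's a slight upward push, so I'll ease up 3 mm and turn 42°.

Scaled: -0.003 m is -0.6.

Emit:
{"method": "nudge_tcp", "body": {
  "deltas": [
    {"dz":-0.6, "aperture":0.005},
    {"turn":7, "aperture":0.005},
    {"turn":7, "aperture":0.005},
    {"turn":7, "aperture":0.005},
    {"turn":7, "aperture":0.005},
    {"turn":7, "aperture":0.005},
    {"turn":7, "aperture":0.005},
    {"aperture":0.005},
    {"aperture":0.005}
  ]
}}

```text
time_s: 5.55
position: [0.4959, -0.1551, 0.1467]
tool_rot: [[-0.979, 0.206, -0.002], [0.206, 0.979, 0.002], [0.002, 0.002, -1.0]]
ft_force: [5.5, 0.4, -18.2]
grip_width: 0.011
gripper_force: 27.0
```

```bash
python3 - <<'E'
from h import *
print(yaw()+90,readout.observe()['wrist_torque'])
E
```

```text
168.1389254103406 [ 0.04725644 -0.95584028 -0.06298813]
```

Emit:
{"method": "nudge_tcp", "body": {
  "deltas": [
    {"aperture":0.045},
    {"aperture":0.045},
    {"aperture":0.045},
    {"aperture":0.045},
    {"dz":-6, "aperture":0.045},
    {"dx":2, "dy":-4, "dz":-7, "aperture":0.045},
    {"dx":2, "dy":-4, "dz":-7, "aperture":0.085},
    {"aperture":0.085},
    {"aperture":0.085}
  ]
}}

```text
time_s: 6.45
position: [0.4681, -0.1908, 0.2488]
tool_rot: [[-0.979, 0.206, 0.001], [0.206, 0.979, -0.001], [-0.001, -0.001, -1.0]]
ft_force: [-0.2, 0.6, 0.3]
grip_width: 0.0842
gripper_force: 0.0
```

```bash
python3 - <<'E'
from h import *
im,K,E=shot('wrist','w3.png'); print(yaw()+90)
u=proj(K,E,[.4953,-.1555,.135]).round().astype(int); print(u)
x,y=np.clip(u-[130,75],0,[512-200,384-150])
cv2.imwrite('pics/w3c.png',cv2.resize(cv2.cvtColor(im[y:y+150,x:x+200],cv2.COLOR_RGB2BGR),None,fx=4,fy=4)); print(x,y)
E
```

```text
168.14627768643768
[302 218]
172 143
```

View pics/w3c.png

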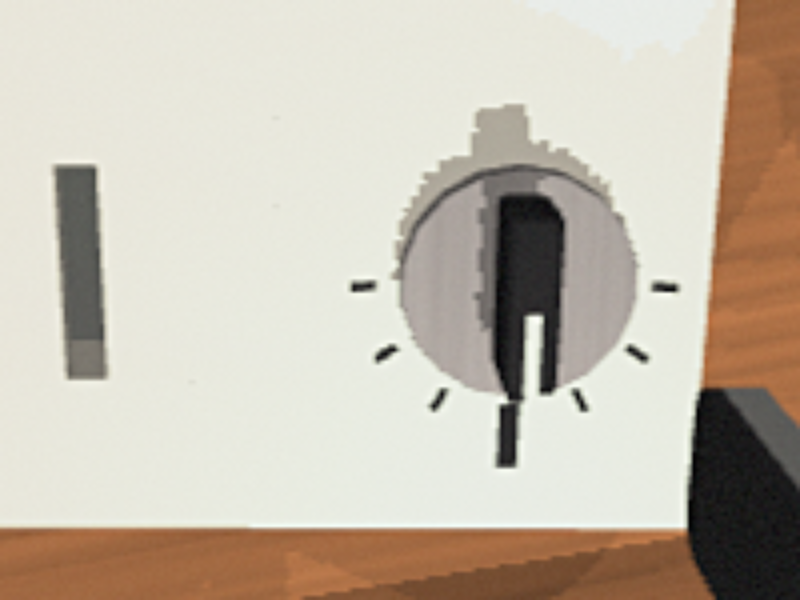

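The crop shows the pointer's white line at crop (534,350) in line with the zero bar at (507,435), allowing for parallax. The slot, at crop (55–105, 165–378), is dark and open. Next I'll put numbers on the alignment and the slot.

```bash
cat > slot.py <<'E'
from meas import *
def slot(im,K,E,guess=(.4745,-.2533,.12)):
    u=proj(K,E,guess); x,y=(u-40).astype(int); w=im[max(y,0):y+80,max(x,0):x+80].max(2); x,y=max(x,0),max(y,0)
    m=(w<170).astype('uint8'); k,l,s,c=cv2.connectedComponentsWithStats(m); j=1+np.argmin(np.hypot(*(c[1:]-(u-[x,y])).T)+ (s[1:,4]<100)*1e3)
    pts=np.argwhere(l==j)[:,::-1]+[x,y]; 
    W=np.array([onz(K,E,p,.12)[:2] for p in cv2.convexHull(pts.astype(np.int32))[:,0]],np.float32)
    r=cv2.minAreaRect(W); return r,s[j]
E
python3 - <<'E'
from slot import *
for fn in('w1.png','w2.png','w3.png'):
    d=load(fn)
    print(fn,slot(*d))
im,K,E=load('w3.png')
g=lambda a,z:onz(K,E,(172+a[0]/4-.4,143+a[1]/4-.4),z)
a,b=g((536,318),.148),g((532,388),.148); c,e=g((509,405),.12),g((505.5,465),.12)
an=lambda v:np.degrees(np.arctan2(v[1],v[0]))
print('line',a,b,an(b-a),'zero',c,e,an(e-c),'inner->zero end',an(e-a),'axis->',an(e-np.array([.4953,-.1555,.12])),an(b-np.array([.4953,-.1555,.148])))
cs=[g(p,.12) for p in((54,165),(96,165),(105,379),(66,379))]; print(np.round(cs,4),np.mean(cs,0),an(cs[2]-cs[1]),an(cs[3]-cs[0]))
q,_=lid(im,K,E); print([(u.tolist(),onz(K,E,u,.12).round(4)) for u in q])
E
```

```text
w1.png (((0.4737730622291565, -0.2524949014186859), (0.009639215655624866, 0.05031988024711609), 77.9742431640625), array([ 34,  11,  15,  56, 557], dtype=int32))
w2.png (((0.4787895679473877, -0.26267924904823303), (0.05715129151940346, 0.06621398031711578), 76.78565216064453), array([   6,   13,   60,   67, 1803], dtype=int32))
w3.png (((0.47377872467041016, -0.2523646056652069), (0.009424043819308281, 0.051171932369470596), 78.0081558227539), array([ 35,  12,  13,  54, 549], dtype=int32))
line [ 0.49475112 -0.15456728  0.148     ] [ 0.51002703 -0.15794608  0.148     ] -12.472161678880333 zero [ 0.52616497 -0.16165696  0.12      ] [ 0.54140695 -0.1651234   0.12      ] -12.812674284071129 inner->zero end -12.748814488279363 axis-> -11.789467738601465 -9.430421890429582
[[ 0.4477 -0.2516  0.12  ]
 [ 0.4496 -0.2424  0.12  ]
 [ 0.5    -0.2536  0.12  ]
 [ 0.4981 -0.2626  0.12  ]] [ 0.47384853 -0.25256053  0.12      ] -12.581562257951006 -12.32717570787824
[([125.0, 140.0], array([ 0.3996, -0.292 ,  0.12  ])), ([355.0, 141.0], array([ 0.4413, -0.098 ,  0.12  ])), ([343.0, 274.0], array([ 0.5665, -0.1249,  0.12  ])), ([170.0, 274.0], array([ 0.5317, -0.2901,  0.12  ])), ([137.0, 249.0], array([ 0.4996, -0.3134,  0.12  ]))]
```

The dial is on zero: pointer -12.5° against the zero bar's -12.8°. Slot mouth is at (0.4738, -0.2525) with yaw about -12.2°, consistent between views. Next, over to the pick.

Emit:
{"method": "nudge_tcp", "body": {
  "deltas": [
    {"dx":1.52, "dy":8.54, "dz":-0.9, "aperture":0.085},
    {"dx":1.52, "dy":8.54, "dz":-0.9, "aperture":0.085},
    {"dx":1.52, "dy":8.54, "dz":-0.9, "aperture":0.085},
    {"dx":1.52, "dy":8.54, "dz":-0.9, "aperture":0.085},
    {"dx":1.52, "dy":8.54, "dz":-0.9, "aperture":0.085},
    {"dx":1.52, "dy":8.54, "dz":-0.9, "aperture":0.085},
    {"dx":1.52, "dy":8.54, "dz":-0.9, "aperture":0.085},
    {"dx":1.52, "dy":8.54, "dz":-0.9, "aperture":0.085},
    {"dx":1.52, "dy":8.54, "dz":-0.9, "aperture":0.085},
    {"aperture":0.085}
  ]
}}

```text
time_s: 7.5
position: [0.4793, 0.2042, 0.2877]
tool_rot: [[-0.98, 0.199, -0.002], [0.199, 0.98, 0.001], [0.002, 0.0, -1.0]]
ft_force: [-0.5, -1.6, 0.3]
grip_width: 0.085
gripper_force: 0.0
```

Emit:
{"method": "nudge_tcp", "body": {
  "deltas": [
    {"aperture":0.085}
  ],
  "quiet": true
}}

```text
ok
```

```bash
python3 -c "
from h import *
shot('wrist','p1.png')"
```

Emit:
{"method": "nudge_tcp", "body": {
  "deltas": [
    {"dx":-7, "aperture":0.085},
    {"dy":6, "aperture":0.085},
    {"aperture":0.085},
    {"aperture":0.085}
  ],
  "lines": "1,2"
}}

```text
time_s: 8.05
position: [0.5205, 0.2209, 0.2881]
```

```bash
python3 -c "
from h import *
shot('wrist','p2.png')
H=np.zeros((384,800,3),'uint8'); H[:,:400]=cv2.imread('pics/p1.png')[:,80:480]; H[:,400:]=cv2.imread('pics/p2.png')[:,80:480]; cv2.imwrite('pics/pp.png',H)"
```

```text
(no output)
```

View pics/pp.png

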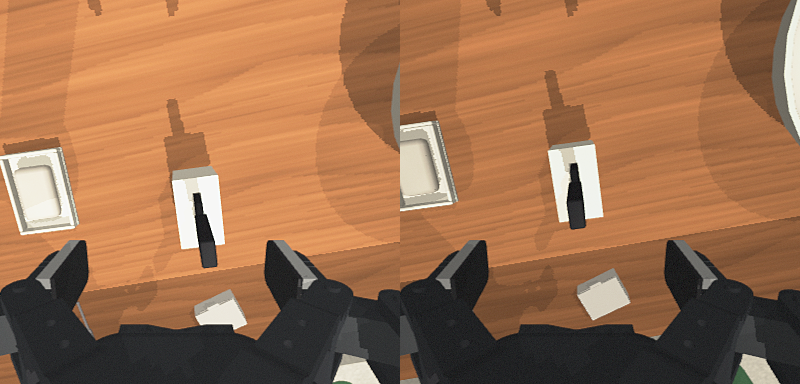

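Both views show the black handle end at about (208,266) left and (577,227) right. The stand's top quad is (172–225, 176–248) left and (548–603, 145–222) right.

```bash
python3 - <<'E'
from h import *
an=lambda v:np.degrees(np.arctan2(v[1],v[0]))
bl=[];V=[]
for fn,(x0,y0,x1,y1) in(('p1.png',(240,150,320,290)),('p2.png',(220,120,300,250))):
    im,K,E=load(fn); w=im[y0:y1,x0:x1]; V.append((K,E))
    hsv=cv2.cvtColor(w,cv2.COLOR_RGB2HSV)
    m=(w.max(2)<70).astype('uint8'); k,l,s,c=cv2.connectedComponentsWithStats(m); j=1+np.argmax(s[1:,4]); P=np.argwhere(l==j)[:,::-1]+[x0,y0]
    print(fn,s[j]+[x0,y0,0,0,0])
    for r in range(P[:,1].min(),P[:,1].max()+1,6):
        q=P[P[:,1]==r,0]; print((r,q.min(),q.max()),end=' ')
    rb=P[:,1].max(); 
    for r in(rb-3,rb-2,rb-1,rb): q=P[P[:,1]==r,0]; print('|',(r,q.min(),q.max(),w[r-y0,(q.min()+q.max())//2-x0].tolist()),end=' ')
    r=cv2.minAreaRect(P[P[:,1]>rb-14].astype(np.float32)); print('end box',cv2.boxPoints(r).round(1).tolist())
    wm=((hsv[...,1]<40)&(hsv[...,2]>215)).astype('uint8'); k,l,s,c=cv2.connectedComponentsWithStats(wm); j=1+np.argmax(s[1:,4]); Q=np.argwhere(l==j)[:,::-1]+[x0,y0]
    W=np.array([onz(K,E,p,.07)[:2] for p in cv2.convexHull(Q.astype(np.int32))[:,0]],np.float32); r=cv2.minAreaRect(W); print('stand',r)
    bl.append(cv2.boxPoints(cv2.minAreaRect(Q.astype(np.float32))))
    print('stand px box',bl[-1].round(1).tolist())
    # zoom
    cv2.imwrite('pics/z'+fn,cv2.resize(cv2.cvtColor(w,cv2.COLOR_RGB2BGR),None,fx=4.2,fy=4.2,interpolation=cv2.INTER_CUBIC))
a,b=cv2.imread('pics/zp1.png'),cv2.imread('pics/zp2.png'); H=np.zeros((600,700,3),'uint8'); H[:588,:336]=a; H[:546,350:686]=b; cv2.imwrite('pics/zz.png',H)
E
```

```text
p1.png [273 193  24  75 913]
(193, np.int64(277), np.int64(279)) (199, np.int64(274), np.int64(280)) (205, np.int64(275), np.int64(281)) (211, np.int64(275), np.int64(282)) (217, np.int64(275), np.int64(286)) (223, np.int64(276), np.int64(288)) (229, np.int64(277), np.int64(290)) (235, np.int64(277), np.int64(292)) (241, np.int64(278), np.int64(294)) (247, np.int64(279), np.int64(294)) (253, np.int64(281), np.int64(295)) (259, np.int64(282), np.int64(296)) (265, np.int64(283), np.int64(296)) | (np.int64(264), np.int64(282), np.int64(296), [67, 65, 65]) | (np.int64(265), np.int64(283), np.int64(296), [67, 67, 68]) | (np.int64(266), np.int64(283), np.int64(295), [59, 64, 69]) | (np.int64(267), np.int64(284), np.int64(288), [28, 40, 49]) end box [[281.0, 254.0], [296.0, 254.0], [296.0, 267.0], [281.0, 267.0]]
stand ((0.5327113270759583, 0.2179984748363495), (0.05558561161160469, 0.09035397320985794), 85.98065185546875)
stand px box [[251.5, 180.1999969482422], [297.1000061035156, 174.1999969482422], [306.20001220703125, 243.3000030517578], [260.6000061035156, 249.3000030517578]]
p2.png 
[... 302 characters left out ...]
4(263)) (211, np.int64(248), np.int64(263)) (217, np.int64(249), np.int64(264)) (223, np.int64(250), np.int64(264)) | (np.int64(225), np.int64(250), np.int64(265), [51, 50, 51]) | (np.int64(226), np.int64(250), np.int64(264), [49, 50, 49]) | (np.int64(227), np.int64(250), np.int64(264), [45, 50, 52]) | (np.int64(228), np.int64(251), np.int64(258), [27, 37, 42]) end box [[249.0, 215.0], [265.0, 215.0], [265.0, 228.0], [249.0, 228.0]]
stand ((0.5335642099380493, 0.22909198701381683), (0.03320885822176933, 0.0893145501613617), 86.19151306152344)
stand px box [[246.1999969482422, 147.39999389648438], [274.1000061035156, 143.89999389648438], [283.1000061035156, 216.0], [255.1999969482422, 219.5]]
```

View pics/zz.png

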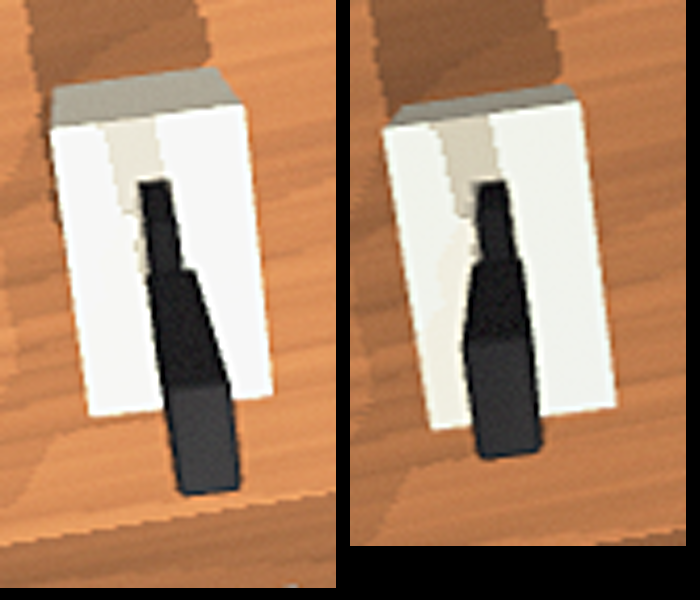

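The zoom shows the handle's top face cleanly: left corners (165,388), (230,380), (240,488), (180,494), and right corners (465,342), (533,332), (541,452), (478,457). The stand's top quad is visible in both views as well. I'll triangulate both.

```bash
python3 - <<'E'
from h import *
an=lambda v:np.degrees(np.arctan2(v[1],v[0]))
_,K1,E1=load('p1.png');_,K2,E2=load('p2.png')
f1=lambda p:np.array(p)/4.2+[240,150]-.4; f2=lambda p:(np.array(p)-[350,0])/4.2+[220,120]-.4
for name,A,B in(('handle',[(165,388),(230,380),(240,488),(180,494)],[(465,342),(533,332),(541,452),(478,457)]),('stand',[(50,130),(243,104),(272,395),(90,416)],[(384,130),(581,100),(616,405),(431,430)])):
    T=[tri([ray(K1,E1,f1(a)),ray(K2,E2,f2(b))]) for a,b in zip(A,B)]; P=np.array([t[0] for t in T]); print(name,P.round(4).tolist(),[round(t[1][0],4) for t in T])
    z=.185 if name=='handle' else .07
    print(' tri mean',P.mean(0).round(4))
    for K,E,f,Q in((K1,E1,f1,A),(K2,E2,f2,B)):
        p=np.array([onz(K,E,f(a),z) for a in Q]); print('  plane',p.mean(0).round(4),'yaws',an(p[3]-p[0]),an(p[2]-p[1]),'len',np.linalg.norm(p[3]-p[0]),np.linalg.norm(p[1]-p[0]))
o=readout.observe(); print(o['position'],yaw()+90,o['q'])
E
```

```text
handle [[0.5211, 0.2125, 0.1806], [0.5218, 0.226, 0.181], [0.5464, 0.2232, 0.1816], [0.5441, 0.2107, 0.1838]] [0.0005, 0.0006, 0.0001, 0.0001]
 tri mean [0.5334 0.2181 0.1818]
  plane [0.5319 0.2178 0.185 ] yaws -3.098660247415096 -4.8835774468898405 len 0.02398221985150928 0.013206117819824642
  plane [0.5322 0.2185 0.185 ] yaws -6.111278892101214 -7.837265983009695 len 0.024084292230450378 0.013425506069870662
stand [[0.487, 0.1934, 0.0655], [0.4899, 0.2491, 0.0691], [0.5784, 0.2423, 0.0729], [0.5766, 0.1869, 0.0675]] [0.0001, 0.0002, 0.0001, 0.0]
 tri mean [0.533  0.2179 0.0688]
  plane [0.5328 0.218  0.07  ] yaws -4.099928508654476 -4.042242361685259 len 0.0895242918587597 0.055357297273083916
  plane [0.5328 0.2183 0.07  ] yaws -4.300952609721925 -4.3333183343341615 len 0.08941957084403471 0.055383011606198525
[0.52036378 0.22074072 0.28841549] 168.11110523155855 [ 1.09975036e+01  2.18384531e+01  6.66548337e+01 -1.88143167e-02
  9.15685118e+01 -6.71140886e+01]
```

Handle top measures (0.5325, 0.218, 0.182) and stand top (0.533, 0.218, 0.069), yaw -4.2°. The pick is upright and the heights match the text. Grasping the handle with the TCP at z≈0.147.

Emit:
{"method": "nudge_tcp", "body": {
  "deltas": [
    {"dx":-2.48, "aperture":0.06},
    {"dz":6, "turn":-7.7, "aperture":0.06},
    {"dz":6, "aperture":0.06},
    {"dz":6, "aperture":0.06},
    {"aperture":0.06},
    {"aperture":0.06}
  ]
}}

```text
time_s: 8.7
position: [0.5334, 0.2187, 0.1997]
tool_rot: [[-0.997, 0.073, 0.001], [0.073, 0.997, -0.0], [-0.001, 0.0, -1.0]]
ft_force: [-1.2, 0.4, 0.2]
grip_width: 0.0597
gripper_force: 0.0
```

```bash
python3 -c "
from h import *
print(yaw()+90,delta([.5325,.218,.147]))"
```

```text
175.82022198746876 [ 0.00086845 -0.00076404  0.05268969]
```

Scaled: 0.0275 m is 5.5, 0.025 m is 5.

Emit:
{"method": "nudge_tcp", "body": {
  "deltas": [
    {"dx":0.2, "dy":-0.2, "dz":5, "aperture":0.06},
    {"dz":5.5, "aperture":0.06},
    {"aperture":0.06},
    {"aperture":0.005},
    {"aperture":0.005},
    {"aperture":0.005},
    {"aperture":0.005},
    {"aperture":0.005},
    {"aperture":0.005},
    {"aperture":0.005}
  ],
  "grip_n": 40
}}

```text
time_s: 9.7
position: [0.5323, 0.2183, 0.1479]
tool_rot: [[-0.997, 0.072, 0.003], [0.072, 0.997, 0.0], [-0.003, 0.0, -1.0]]
ft_force: [-0.3, -1.6, 8.1]
grip_width: 0.0132
gripper_force: 39.5
```

```bash
python3 -c "
from h import *
print(yaw()+90,readout.observe()['position'])"
```

```text
175.86779310943365 [0.5322994  0.21830078 0.14791622]
```

Grasped at 13.2 mm. Lifting straight up, then across to above the slot.

Scaled: -0.03 m is -6, -0.02 m is -4.

Emit:
{"method": "nudge_tcp", "body": {
  "deltas": [
    {"dz":-2, "aperture":0.005},
    {"dz":-4, "aperture":0.005},
    {"dz":-6, "aperture":0.005},
    {"dz":-6, "aperture":0.005},
    {"dz":-6, "aperture":0.005},
    {"dz":-6, "aperture":0.005},
    {"aperture":0.005},
    {"aperture":0.005}
  ]
}}

```text
time_s: 10.5
position: [0.5315, 0.2183, 0.2969]
tool_rot: [[-0.997, 0.072, 0.001], [0.072, 0.997, 0.0], [-0.001, 0.0, -1.0]]
ft_force: [-0.3, -0.7, -1.0]
grip_width: 0.0138
gripper_force: 39.0
```

```bash
python3 -c "
from h import *
shot('wrist','h1.png'); t=shot('scene','h1s.png'); shot('top','h1t.png')
print(yaw()+90,delta([.4738,-.2525,.32]))"
```

```text
175.85930209253053 [ 0.02336483 -0.47365069 -0.02445659]
```

View pics/h1.png

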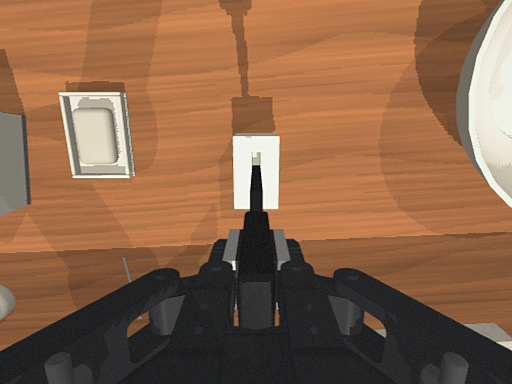

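The pick hangs in the gripper, clear of its stand, with its near tooth tip at about (256,165) and straight below the fingers. I'll measure the tips in the tool frame.

```bash
cat > tip.py <<'E'
from h import *
# camera in tool (constant): from start pose
C=np.array([.06646701,-.00030133,-.13063037]); Rc=np.array([[0,-.965756,-.259451],[1,0,.00059],[-.00059,-.259451,.965756]])
def tip(im,K,lo=60):
    w=im[130:215,236:276]; m=(w.max(2)<lo).astype('uint8'); k,l,s,c=cv2.connectedComponentsWithStats(m); j=1+np.argmax(s[1:,4]); P=np.argwhere(l==j)[:,::-1]+[236,130]
    rows=[(r,P[P[:,1]==r,0].min(),P[P[:,1]==r,0].max()) for r in range(P[:,1].min(),P[:,1].max()+1)]
    return rows
def tool(K,uv,z):
    d=Rc@np.linalg.solve(K,[uv[0],uv[1],1.]); return C+d*(z-C[2])/d[2]
E
python3 - <<'E'
from tip import *
im,K,E=load('h1.png'); rows=tip(im,K); print([tuple(map(int,r)) for r in rows[::4]],[tuple(map(int,r)) for r in rows[:4]])
print(im[160:172,256].max(1), im[180,244:270].max(1))
r,a,b=rows[0]
for z in(.131,.133,.135): print(tool(K,((a+b)/2,r-.5),z))
for r,a,b in rows[1::8]: print(r,tool(K,((a+b)/2,r),.1)[1])
E
```

```text
[(165, 259, 259), (169, 252, 259), (173, 252, 260), (177, 252, 260), (181, 251, 260), (185, 251, 261), (189, 251, 261), (193, 250, 261), (197, 250, 261), (201, 250, 261), (205, 250, 261), (209, 250, 261), (213, 246, 266)] [(165, 259, 259), (166, 252, 259), (167, 252, 259), (168, 252, 259)]
[188 184 188 192 209  68  15  26  26  28  29  22] [243 243 242 242 245 254 235  51  16  28  32  21  28  24  31  26  13 107
 239 250 244 243 243 242 243 243]
[0.02481281 0.00251556 0.131     ]
[0.02449439 0.0025371  0.133     ]
[0.02417597 0.00255863 0.135     ]
166 -0.0005600216847470733
174 -0.0001669174378715211
182 -0.00016595509026594917
190 -0.000565618177846762
198 -0.0005675378768990721
206 -0.0005694856680794336
214 -0.0005714621725667777
```

The pick is centred in the tool to about 0.5 mm. Moving above the slot and aligning to yaw 167.9°.

Units first: shifts go in units of 5 mm. So -0.045 m is -9, -0.0237 m is -4.74.

Emit:
{"method": "nudge_tcp", "body": {
  "deltas": [
    {"dx":0.24, "dy":-4.74, "dz":-1, "aperture":0.005},
    {"dx":0.46, "dy":-9, "dz":-0.6, "aperture":0.005},
    {"dx":0.46, "dy":-9, "dz":-0.6, "aperture":0.005},
    {"dx":0.46, "dy":-9, "dz":-0.6, "aperture":0.005},
    {"dx":0.46, "dy":-9, "dz":-0.4, "aperture":0.005},
    {"dx":0.46, "dy":-9, "dz":-0.4, "aperture":0.005},
    {"dx":0.46, "dy":-9, "dz":-0.4, "aperture":0.005},
    {"dx":0.46, "dy":-9, "dz":-0.4, "aperture":0.005},
    {"dx":0.46, "dy":-9, "dz":-0.4, "aperture":0.005},
    {"dx":0.46, "dy":-9, "aperture":0.005}
  ]
}}

```text
time_s: 11.65
position: [0.4782, -0.2094, 0.3198]
tool_rot: [[-0.997, 0.072, -0.001], [0.072, 0.997, 0.001], [0.001, 0.001, -1.0]]
ft_force: [0.5, 0.6, -0.6]
grip_width: 0.0131
gripper_force: 39.1
```

Emit:
{"method": "nudge_tcp", "body": {
  "deltas": [
    {"dx":0.46, "dy":-9, "aperture":0.005},
    {"turn":4, "aperture":0.005},
    {"turn":3.96, "aperture":0.005},
    {"aperture":0.005},
    {"aperture":0.005}
  ]
}}

```text
time_s: 12.15
position: [0.4732, -0.2522, 0.3198]
tool_rot: [[-0.978, 0.208, -0.001], [0.208, 0.978, 0.001], [0.001, 0.001, -1.0]]
ft_force: [0.0, -0.6, -0.0]
grip_width: 0.0139
gripper_force: 39.2
```

```bash
python3 - <<'E'
from tip import *
from slot import slot
im,K,E=shot('wrist','s1.png'); rows=tip(im,K); print([tuple(map(int,r)) for r in rows[:3]])
o=readout.observe(); R=o['tool_rot']; print(yaw()+90)
print('delta',delta([.4738,-.2525,0])[:2]-[-.0005,-.0004])
try:
    r,s=slot(im,K,E); print('slot now',r,s)
except Exception as e: print(e)
cv2.imwrite('pics/s1c.png',cv2.resize(cv2.cvtColor(im[90:240,156:356],cv2.COLOR_RGB2BGR),None,fx=4,fy=4))
E
```

```text
[(165, 253, 259), (166, 252, 259), (167, 252, 259)]
168.0176718809304
delta [-2.63930246e-04  2.56628836e-05]
slot now ((0.48461437225341797, -0.2551330029964447), (0.027065394446253777, 0.07285668700933456), 77.99638366699219) [ 29  17  24  63 780]
```

View pics/s1c.png

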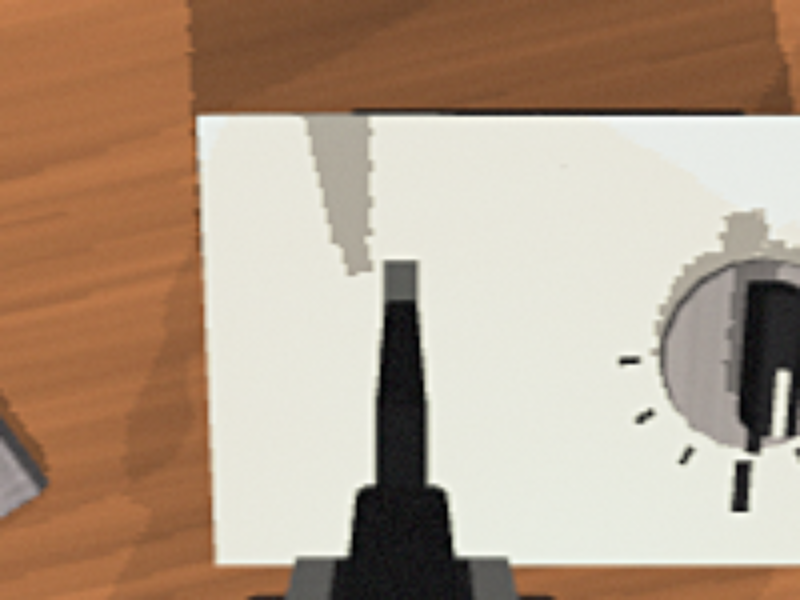

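The crop shows the slot's near end at (384–418, 262), with the pick's tip centred on it at column 401. I'll check both against the tool frame.

```bash
python3 - <<'E'
from tip import *
im,K,E=load('s1.png'); 
g=im[140:170,246:266].max(2).astype(int)
print(g[12:28,10]); print('slot row158',im[158,246:266].max(1)); print('tip row168',im[168,246:266].max(1))
o=readout.observe(); R=o['tool_rot']; p=o['position']
for u in((252,155),(260.,155),(256,155)): print((R.T@(onz(K,E,u,.12)-p)).round(4))
E
```

```text
[234 236 252 116  86  92  97  94  95  92  95  94 104  35  20  27]
slot row158 [239 237 237 235 242 213 103  89  93  93  97  97  91  81 168 234 237 231
 233 232]
tip row168 [233 233 232 234 244 207  44  14  22  26  31  26  11   5  99 218 241 234
 233 233]
[ 0.0246 -0.0045  0.2   ]
[0.0246 0.0044 0.2   ]
[ 2.46e-02 -1.00e-04  2.00e-01]
```

Tip and slot agree in y to 0.1 mm. x needs -0.4 mm. Descending to just above the mouth, then slowly in.

Scaled: -0.0004 m is -0.08, 0.02 m is 4.

Emit:
{"method": "nudge_tcp", "body": {
  "deltas": [
    {"dx":-0.08, "dz":3, "aperture":0.005},
    {"dz":4, "aperture":0.005},
    {"dz":3, "aperture":0.005},
    {"dz":1.6, "aperture":0.005},
    {"aperture":0.005},
    {"aperture":0.005}
  ]
}}

```text
time_s: 12.8
position: [0.4739, -0.2526, 0.263]
tool_rot: [[-0.978, 0.209, 0.001], [0.209, 0.978, -0.001], [-0.001, -0.0, -1.0]]
ft_force: [0.6, 0.2, 0.1]
grip_width: 0.0135
gripper_force: 39.3
```

```bash
python3 - <<'E'
from tip import *
im,K,E=shot('wrist','s2.png'); print(yaw()+90,delta([.4738,-.2525,0])[:2]-[-.0005,-.0004])
print('col',im[150:172,256].max(1))
for r in(158,160,162,168): print(r,im[r,246:266].max(1))
E
```

```text
167.92800213658353 [0.00101769 0.00067865]
col [217 216 218 222 174 171 172 173 170 174 179 139  92  92 102  36  17  25
  20  30  25  29]
158 [174 173 176 173 173 173 174 172 174 175 170 217 241 236 234 232 233 232
 232 233]
160 [175 174 174 177 177 178 183 181 181 183 179 174 227 248 243 238 234 232
 232 231]
162 [175 176 173 176 162 115  86  91  92  94  92  92  93  92  80 166 230 234
 232 232]
168 [172 173 177 179 173 126  23  27  19  22  20  23  32  13  29 166 235 238
 234 231]
```

```bash
python3 - <<'E'
from tip import *
_,K,E=load('s2.png')
print(tool(K,(255.9,161.05),.143),tool(K,(256,164.6),.133))
E
```

```text
[ 0.02612155 -0.00023632  0.143     ] [ 0.02440447 -0.00014896  0.133     ]
```

Near gap is 1.7 mm where 1.0 is centred, so shift +0.6 mm in x and enter slowly.

Scaled: 0.0006 m is 0.12, 0.004 m is 0.8.

Emit:
{"method": "nudge_tcp", "body": {
  "deltas": [
    {"dx":0.12, "aperture":0.005},
    {"dz":0.8, "aperture":0.005},
    {"dz":0.8, "aperture":0.005},
    {"dz":0.8, "aperture":0.005},
    {"aperture":0.005},
    {"aperture":0.005}
  ]
}}

```text
time_s: 13.45
position: [0.4731, -0.2524, 0.2502]
tool_rot: [[-0.978, 0.21, -0.0], [0.21, 0.978, 0.0], [0.0, 0.0, -1.0]]
ft_force: [1.0, 0.0, -0.3]
grip_width: 0.0135
gripper_force: 39.3
```

```bash
python3 - <<'E'
from tip import *
im,K,E=shot('wrist','s3.png'); print(yaw()+90,delta([.4738,-.2525,0])[:2]-[-.0005,-.0004])
print('col',im[150:172,256].max(1))
for r in(162,163,164,168): print(r,im[r,246:266].max(1))
E
```

```text
167.9010978390413 [-0.00014203  0.00045883]
col [174 164 170 173 173 173 175 176 173 173 173 176 175 180 170  52  17  13
  24  21  28  23]
162 [174 176 174 176 177 177 176 177 176 175 175 170 168 161 213 236 232 232
 232 232]
163 [173 174 173 173 176 177 178 182 181 182 180 177 225 246 241 239 235 233
 232 232]
164 [173 176 175 175 172 163 165 172 170 171 170 164 206 238 230 218 226 234
 231 232]
168 [173 172 174 182 158  90  27  17  23  28  24  20  31  18  32 129 227 239
 233 233]
```

Measured pose against image offsets: the centred pose corresponds to a delta of about +0.25 mm in x, and this one is at -0.14 mm. So move -0.4 mm in x and go a little deeper, watching the force.

Emit:
{"method": "nudge_tcp", "body": {
  "deltas": [
    {"dx":-0.08, "aperture":0.005},
    {"dz":0.4, "aperture":0.005},
    {"dz":0.4, "aperture":0.005},
    {"dz":0.4, "aperture":0.005},
    {"aperture":0.005},
    {"aperture":0.005}
  ]
}}

```text
time_s: 14.1
position: [0.4735, -0.2525, 0.2443]
tool_rot: [[-0.978, 0.21, -0.0], [0.21, 0.978, 0.0], [0.0, 0.0, -1.0]]
ft_force: [-0.3, -0.3, -0.2]
grip_width: 0.0133
gripper_force: 39.3
```

```bash
python3 - <<'E'
from tip import *
im,K,E=shot('wrist','s4.png'); print(yaw()+90,delta([.4738,-.2525,0])[:2]-[-.0005,-.0004],readout.observe()['wrist_torque'])
print('col',im[158:172,256].max(1))
for r in(163,164,165,168): print(r,im[r,246:266].max(1))
E
```

```text
167.89918550433896 [0.0002284  0.00047593] [-0.04941231  0.00360386 -0.0769364 ]
col [176 173 171 173 175 174 190  79  26  21  24  23  24  21]
163 [173 171 171 174 175 176 177 177 174 175 174 174 170 163 214 237 233 232
 232 232]
164 [174 173 175 175 179 183 188 190 192 192 190 190 238 255 252 245 239 234
 232 233]
165 [172 174 174 178 159 122  95  87  79  82  79  74  97 122 133 161 219 235
 232 231]
168 [173 174 174 179 155  87  20  17  12  22  24  24  20  21  37  99 213 240
 233 232]
```

The tips are through the mouth with no force and a symmetric gap. Continuing down.

Scaled: 0.007 m is 1.4, 0.006 m is 1.2.

Emit:
{"method": "nudge_tcp", "body": {
  "deltas": [
    {"dz":1, "aperture":0.005},
    {"dz":1.4, "aperture":0.005},
    {"dz":1.4, "aperture":0.005},
    {"dz":1.2, "aperture":0.005},
    {"aperture":0.005}
  ]
}}

```text
time_s: 14.65
position: [0.4732, -0.2522, 0.2182]
tool_rot: [[-0.978, 0.21, -0.002], [0.21, 0.978, 0.001], [0.002, 0.001, -1.0]]
ft_force: [-0.0, 0.5, 0.2]
grip_width: 0.0135
gripper_force: 39.3
```

```bash
python3 -c "
from h import *
print(yaw()+90,delta([.4738,-.2525,0])[:2]-[-.0005,-.0004],readout.observe()['wrist_torque'])"
```

```text
167.90178049876062 [-5.46416237e-04  5.29840970e-05] [ 0.01914429  0.04798623 -0.03003405]
```

Emit:
{"method": "nudge_tcp", "body": {
  "deltas": [
    {"dx":-0.08, "dy":0.04, "dz":1.2, "aperture":0.005},
    {"dz":1.4, "aperture":0.005},
    {"dz":1.4, "aperture":0.005},
    {"dz":1.4, "aperture":0.005},
    {"dz":1.2, "aperture":0.005},
    {"dz":0.8, "aperture":0.005},
    {"aperture":0.005},
    {"aperture":0.005},
    {"aperture":0.005}
  ]
}}

```text
time_s: 15.55
position: [0.4741, -0.2524, 0.1827]
tool_rot: [[-0.978, 0.21, 0.001], [0.21, 0.978, -0.0], [-0.001, -0.0, -1.0]]
ft_force: [0.1, 0.1, -0.3]
grip_width: 0.0132
gripper_force: 39.3
```

```bash
python3 - <<'E'
from tip import *
print(yaw()+90,delta([.4738,-.2525,0])[:2]-[-.0005,-.0004],readout.observe()['wrist_torque'])
im,K,E=shot('wrist','f.png'); s,Ks,Es=shot('scene','fs.png')
u=proj(Ks,Es,[.48,-.2,.14]).astype(int); x,y=u-[50,70]
H=np.zeros((384,800,3),'uint8'); H[:,:400]=cv2.cvtColor(im[90:282,156:356],cv2.COLOR_RGB2BGR).repeat(2,0).repeat(2,1)
H[:,400:]=cv2.resize(cv2.cvtColor(s[y:y+96,x:x+100],cv2.COLOR_RGB2BGR),(400,384)); cv2.imwrite('pics/ff.png',H)
E
```

```text
167.90557314912172 [0.00087061 0.00034622] [-0.00773747  0.0420095  -0.00023228]
```

View pics/ff.png

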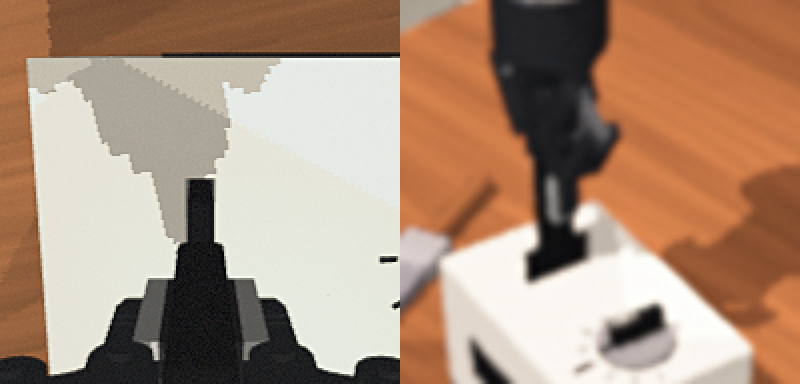

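Wrist view: the head stands in the slot, entering the lid at (200,180), with the handle's step at (205,245) above the lid. Scene view: the pick is upright in the slot with spine and handle clear, and the dial bar is in line with the zero mark. Nominal depth is about 70 mm with zero force. I'll let it settle and recheck the centring.

Emit:
{"method": "nudge_tcp", "body": {
  "deltas": [
    {"dx":0.06, "dz":0.2, "aperture":0.005},
    {"aperture":0.005},
    {"aperture":0.005},
    {"aperture":0.005},
    {"aperture":0.005},
    {"aperture":0.005},
    {"aperture":0.005},
    {"aperture":0.005}
  ]
}}

```text
time_s: 16.45
position: [0.4736, -0.2523, 0.1813]
tool_rot: [[-0.978, 0.21, -0.0], [0.21, 0.978, -0.0], [0.0, -0.0, -1.0]]
ft_force: [-0.0, 0.1, -0.3]
grip_width: 0.0134
gripper_force: 39.3
```

```bash
python3 -c "
from h import *
o=readout.observe();print(yaw()+90,delta([.4738,-.2525,0])[:2]-[-.0005,-.0004],o['wrist_torque'],abs(o['qvel']).max())"
```

```text
167.9028857107748 [0.00030278 0.00023339] [-0.03717745  0.02254099  0.01934497] 0.12277271075086692
```

Centred to 0.3 mm, still, and no contact force. Handing in.

```bash
python3 -c "
from rig import env, optics, readout, job
print(job.close_job())"
```

```text
the job is handed in; nothing more can be done
None
```

Job handed in at about 16.5 s: the dial is on zero and the pick hangs upright and still in the slot with no contact force, its teeth about 71–72 mm of 82 mm in (calculated from the arm's pose) and the handle clear of the lid; I saw no other toiletry disturbed, and the result was not reported back.

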